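# Jack the urn stand's steady leg down onto its packing board

### The arm

A 7-joint arm with a two-finger parallel gripper is mounted at the origin on the work surface. World frame = base frame: x ahead of the robot, y to its left, z up, the work surface at z = 0. Lengths are in m, angles in rad, forces in N, time in s.
With the tool pointing down it reaches from about 0.35 to 0.9 m from the base axis. Payload 8.1 kg.
Tool frame: the origin (TCP) lies on the centre line of the jaws, within the pads' length; the fingertips stand 19 mm ahead of it and the grasp point (between the pads) is the TCP; z points along the fingers, y is the direction in which the jaws open and shut (so a half turn about z gives the same grasp; the last joint's range is limited). The gripper opens to 92 mm and grips with 3 to 60 N. Pads are 19 mm wide; open, the fingers measure 130 mm over their backs; the gripper's body (75 mm by 190 mm) begins 47 mm behind the grasp point.
Start: joints at [1.168, 0.434, 0.025, 1.573, -0.012, 1.134, -0.075], TCP at [0.185, -0.597, 0.246] pointing down, gripper open.
Joint ranges: [-2.62, 2.62], [-0.44, 2.09], [-1.27, 1.32], [0.08, 2.57], [-1.32, 4.46], [0.12, 2], [-2.74, 2.74]. Speed limits (rad/s): [2.22, 2.22, 3.01, 3.01, 3.14, 3.14, 3.14].

### API

Orientations are given as a rotation vector (axis times angle).
In Python, from cell import monitor, imaging, workorder, outline_of gives the robot as it stands.
- The arm moves only by the tool move_arm, never from a script. Its argument "series" is a list of rows, each a list of 6 numbers: the shift along the world's x, y, z in cm, then the turn, a rotation vector about the world's x, y, z in degrees. A call has 1 to 8 rows; each row shifts and turns the commanded pose from where the row before left it; what a row does not reach is not made up. A row lasts 1/10 s, in which the tool goes at most 50 mm and 8.59 degrees, less where a joint would pass 70% of its speed; a pose out of reach is approached as far as the arm can. A call with a gripper value outside its range is refused whole. "grip" is the opening, from 0 (shut) to 1 (fully open), set as the call begins (left out, the last holds). The fingers move at their own pace and stop on an object; "force" is the grip in N (left out, the last holds). Time passes only in rows, so rows that do not move let the fingers close. It gives the time, the measured TCP pose, the force and the opening at its end, in the units of the state.
- monitor.observe(): the state, without advancing time (a new reading comes with each control period).
- imaging.get_image(name): name is "scene" or "top" or "wrist"; returns a dict with "color" (420x560x3 uint8, red, green, blue), "fx", "fy", "cx", "cy" (pixels), "rvec" (rotation vector, rad) and "tvec" (3), from world to camera coordinates, as OpenCV has them; the wrist camera has in their place "mount" (4x4, takes a point from camera to tool coordinates, whose origin is the TCP and whose axes are the flange's). Camera axes: x right, y down, z forward; pixel columns grow to the right and rows downward; lengths in m; the calibration is good to about 2 mm. A picture is of the moment at which its call begins: read the wrist's pose just before it. There is no depth.
- workorder.sign_off(): hands the job in, once; it reports no verdict.
Trained networks look in the newest picture that a camera, given by its name, has taken for a name from the list of things; names that differ only in an ending like _2 or _b are one class to them, and where a whole thing is asked for, a point or a joint stands for the part that bears it (a point fixed in the world has none). Each returns a list of dicts, best first, with "p" (0 to 1); they miss things now and then, are a little off and sometimes report something else, mostly with a low value. They report only what shows in the picture. A call takes as long as a camera call. They do not tell look-alikes from the thing itself.
- outline_of(camera, thing): "mask" (420x560 bool, what is visible of it) and "rect" ([left, top, width, height] in pixels, round what is visible of it).
The state is a dict: "clock": time; "joints": joint angles; "dq": joint speeds; "joint_efforts": joint torques, N m; "position": TCP position; "ee_rot": TCP orientation; "force": force on the tool from outside, world axes, zero at the start; "ft_torque": the same for the moment, N m; "width": opening from 0.0 (shut) to 1.0 (fully open).
Only numpy, scipy, OpenCV 4.12 (cv2) and the standard library are available. Lean on these libraries where they do the work, as an engineer would, in place of code of your own. Each camera call takes 0.05 s, during which the arm holds its last target. There are 200 camera calls.

### The job

Steady the urn stand before work starts on it: slacken the jack's locking wing nut (it has a left-hand thread, so it loosens clockwise), lay the loose wooden packing board flat on the bench under the jack's foot, and crank the foot down until it stands wholly and firmly on the board. Feel for the crank getting heavier and stop within about a quarter turn of that, without forcing it. Then tighten the wing nut fully again, let go, and leave everything else on the bench as it is.

Things in the scene. Friction and masses are not known exactly. Their poses are not given: they have to be found in the camera images.
- stand: Fixed grey jack stand. Origin on the bench below the crank's axis, z up. Its beam (76 mm wide, 120 to 160 mm above the bench) lies along its y axis from -270 mm to a 56 mm wide nose ending at +238 mm. Crank at y = 0, wing nut at +135 mm, leg and foot at +210 mm, all at x = 0; below the nose only leg and foot. A pillar with a 170 mm platform and an urn (top 322 mm) stands at y = -250 mm.
- crank (a joint): Crank angle (rad), growing clockwise from above; clockwise lowers the foot 30 mm a turn. Range 0 to 13, starts at 0 to 6. At 0 the arm points along the stand's +x and the sole is 85 mm up. Free running takes 2.5 N at the handle; past contact each eighth turn adds 45 N on the foot, 3.5 N at the handle. Released above 30 N it runs back to about 30 N. Blocked while the wing nut is tight.
- crank_axis (a point): Point on the crank's vertical axis at mid-height of its handle (219 mm above the bench).
- crank_handle (a point): Middle of the crank's upright wooden handle, round, 28 mm across, 56 mm tall (189 to 245 mm above the bench, this point at 219 mm), 60 mm from the crank axis. It spins freely on its pin, so it can be gripped tightly and led round in a circle. The crank arm, a steel bar 22 mm wide, lies below it (top at 188 mm).
- lock (a joint): Wing nut angle in rad, growing clockwise seen from above. LEFT-HAND thread: 0 is tight (where it starts, against its stop), clockwise loosens; the brake is off from 0.8 up, the range ends at 1.6. Turning takes 0.2 to 0.5 N m and it stays where it is left.
- lock_grip (a point): Middle of the wing nut's upright bar, on its vertical axis, 192 mm above the bench. The bar is 70 mm long, 16 mm wide and 32 mm tall (176 to 208 mm above the bench). This point's x axis is along the bar, z up; at lock 0 the bar is along the stand's x axis (across the beam).
- foot: Round rubber-soled foot plate of the jack's leg, 44 mm across and 10 mm thick, on a 26 mm steel leg below the nose of the beam. Origin at the centre of its sole (underside). The foot is sprung: it gives 1 mm for every 12 N. It starts 56 to 85 mm above the bench.
- foot_sole (a point): Centre of the foot's sole (same point as the foot's origin).
- board: Loose dark-wood packing board 200 x 66 x 35 mm, about 0.3 kg, lying flat. Origin at the centre of its underside, x along its length, z up. Grip it across its 66 mm width, at a place that ends up at least about 85 mm from the foot's axis, since the beam's nose is above.
- board_center (a point): Centre of the packing board (17.5 mm above its underside), same axes as the board.
- horse: Bystander: terracotta horse figurine, 140 mm tall, on a 100 x 50 mm base. Origin under its centre.
- mug: Bystander: white cup, 72 mm across, 85 mm tall. Origin under its centre.
- jar: Bystander: jar 68 mm across, 90 mm tall. Origin under its centre.
- spatula: Bystander: spatula 180 mm long lying on the bench along its own x. Origin under its middle.
- offcut: Bystander: square white plaster slab 90 x 90 x 20 mm (not the packing board). Origin under its centre.
- dish: Bystander: terracotta bowl 120 mm across, 40 mm tall. Origin under its centre.
- brush: Bystander: brush 190 mm long lying along its own x. Origin under its middle.
There are look-alikes about, which are no part of the job. There is more than one size of the board; the job needs the smaller.

How it is judged:
By the outcome, as a careful person would: the job done as asked, in the order asked, and still so for the second after the job is handed in, with the robot touching nothing.
It also fails if it takes over 72 s, if anything falls off the work surface, if the arm or the gripper's body presses on something with over 40 N, if the wrist force passes 120 N, or if a joint passes its speed limit or range.

## Working session

There is one attempt and no reset: what is moved stays moved. The work goes in short steps, Python scripts to look and compute and a tool call to move; the robot and the scene stay as the last step left them, time stands still between calls to the robot, and variables do not carry over. Pictures are saved under pics/ and viewed, about 8 in all and at most 12, crops included, and the job is handed in when it is done.

Besides the shell and the picture viewer there is one more tool, called after "Emit:" as name([rows], argument=value, ...), one row to a line, values as JSON. move_arm: Moves the arm, as the interface text tells. Its arguments: {"type":"object","properties":{"series":{"type":"array"},"grip":{"type":"number"},"force":{"type":"number"}},"required":["series"]}

```bash
mkdir -p pics; ls
cat > h.py <<'E'
import numpy as np, cv2
from scipy.spatial.transform import Rotation as R
from cell import monitor, imaging, workorder, outline_of
def cam(n):
    s=monitor.observe(); im=imaging.get_image(n)
    K=np.array([[im['fx'],0,im['cx']],[0,im['fy'],im['cy']],[0,0,1.]])
    if 'mount' in im:
        M=np.array(im['mount']); T=np.eye(4); T[:3,:3]=R.from_rotvec(s['ee_rot']).as_matrix(); T[:3,3]=s['position']
        C=T@M; Rw=C[:3,:3]; o=C[:3,3]
    else:
        Rw=R.from_rotvec(np.ravel(im['rvec'])).as_matrix().T; o=-Rw@np.ravel(im['tvec'])
    return im['color'],K,Rw,o
def ray(c,uv,z):
    _,K,Rw,o=c; d=Rw@np.linalg.inv(K)@np.array([uv[0],uv[1],1.]); return o+d*(z-o[2])/d[2]
def proj(c,p):
    _,K,Rw,o=c; q=K@(Rw.T@(np.array(p)-o)); return q[:2]/q[2]
def save(c,name): cv2.imwrite('pics/'+name,c[0][:,:,::-1])
E
python3 - <<'E'
from h import *
np.set_printoptions(precision=3,suppress=True)
a=cam('top');b=cam('scene')
cv2.imwrite('pics/a.png',cv2.resize(np.vstack([a[0],b[0]])[:,:,::-1],None,fx=.7,fy=.7))
save(a,'top.png');save(b,'scene.png')
print(a[3],b[3]);print(monitor.observe())
for n in ['stand','board','crank_handle','lock_grip','foot','horse','mug','jar','offcut','dish','spatula','brush']:
    for cn,c in(('top',a),('scene',b)):
        for d in outline_of(cn,n)[:4]:
            m=d['mask'].astype(np.uint8); ys,xs=np.nonzero(m); r=cv2.minAreaRect(np.c_[xs,ys].astype(np.float32))
            print(n,cn,round(d['p'],2),np.round(r[0]),np.round(r[1]),round(r[2]),ray(c,r[0],0)[:2])
E
```

```text
pics
[0.309 0.137 1.353] [1.031 1.187 1.058]
{'clock': 0.1, 'joints': array([ 1.168,  0.435,  0.025,  1.574, -0.012,  1.134, -0.075]), 'dq': array([-0.001, -0.003, -0.   , -0.003, -0.001,  0.001,  0.   ]), 'joint_efforts': array([  0.002, -66.913,   0.988, -31.515,  -0.06 ,   0.038,   0.   ]), 'position': array([ 0.184, -0.597,  0.245]), 'ee_rot': array([-3.105, -0.469,  0.   ]), 'force': array([-0.375, -0.642, -0.798]), 'ft_torque': array([ 0.027, -0.027, -0.011]), 'width': 0.9968987011363681}
stand top 0.58 [432. 191.] [ 58. 208.] 77 [ 0.56  -0.383]
stand scene 0.98 [205. 150.] [140.  65.] 49 [ 0.5   -0.533]
stand scene 0.2 [224. 141.] [18. 21.] 90 [ 0.395 -0.556]
board top 0.87 [245. 222.] [23. 59.] 17 [0.451 0.269]
board top 0.66 [231. 309.] [88. 32.] 39 [0.158 0.314]
board scene 0.94 [309. 251.] [22. 64.] 82 [0.437 0.252]
board scene 0.9 [389. 230.] [65. 30.] 90 [0.143 0.297]
crank_handle top 0.5 [396. 197.] [10. 11.] 90 [ 0.539 -0.258]
crank_handle scene 0.46 [232. 140.] [15.  7.] 90 [ 0.362 -0.553]
lock_grip top 0.54 [362. 190.] [22. 10.] 90 [ 0.564 -0.138]
lock_grip scene 0.5
[... 739 characters left out ...]
] [34. 29.] 60 [0.411 0.457]
offcut top 0.87 [187. 231.] [28. 25.] 9 [0.42 0.47]
offcut scene 0.81 [353. 290.] [29. 34.] 72 [0.412 0.459]
dish top 0.71 [208. 163.] [34. 34.] 90 [0.662 0.403]
dish top 0.48 [397. 197.] [ 8. 12.] 45 [ 0.538 -0.259]
dish scene 0.59 [272. 297.] [35. 37.] 45 [0.636 0.363]
spatula top 0.8 [392. 240.] [20. 52.] 28 [ 0.39  -0.236]
spatula scene 0.49 [267. 174.] [10. 26.] 90 [ 0.35  -0.221]
brush top 0.9 [159. 188.] [53. 12.] 87 [0.571 0.573]
brush top 0.32 [362. 190.] [24. 12.] 90 [ 0.564 -0.138]
brush scene 0.83 [329. 337.] [16. 66.] 60 [0.567 0.564]
brush scene 0.69 [205. 150.] [139.  65.] 49 [ 0.501 -0.525]
brush scene 0.35 [183. 211.] [50. 17.] 73 [ 0.73  -0.165]
```

View pics/top.png

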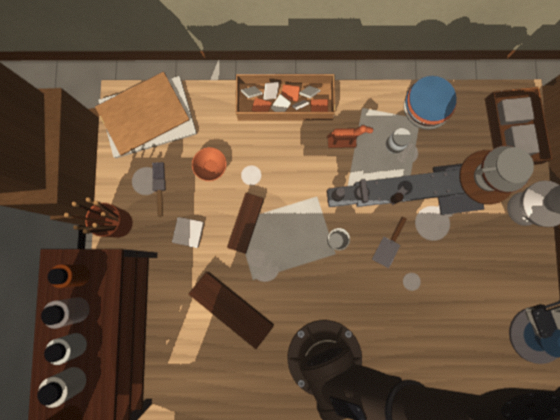

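View pics/scene.png

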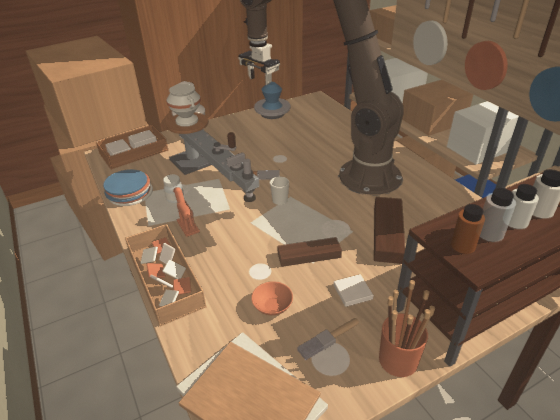

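Top view: robot base at (325,358). Board candidates are the small one at (245,222) and the larger look-alike at (231,309); offcut (187,231) is a plaster slab. The stand runs from its nose (330,195) to the urn (500,170), with the wing nut near (362,190) and the crank near (397,197). Next, a close crop of the stand and board, with the sizes checked.

Run:
```python
from h import *
np.set_printoptions(precision=3,suppress=True)
a=cv2.imread('pics/top.png');b=cv2.imread('pics/scene.png')
A=cv2.resize(a[155:235,320:460],(800,457),interpolation=3) 
B=cv2.resize(a[185:260,215:275],(240,300)); C=cv2.resize(b[120:215,165:290],(395,300),interpolation=3)
o=np.zeros((600,800,3),np.uint8); A=cv2.resize(A,(525,300)); 
o[:300,:525]=A;o[:300,530:770]=B;o[300:600,:395]=C
cv2.imwrite('pics/c1.png',o)
c=cam('top')
for d in outline_of('top','board')[:2]:
    cn=max(cv2.findContours(d['mask'].astype(np.uint8),0,1)[0],key=len)
    p=np.array([ray(c,q,.035)[:2] for q in cn[:,0]],np.float32)*1000
    print(d['p'],cv2.minAreaRect(p))
print(ray(c,(362,190),.2),ray(c,(397,197),.24), ray(c,(330,195),.16),ray(c,(465,180),.16))
```

```text
0.75 ((161.07327270507812, 310.79449462890625), (289.901611328125, 103.8003921508789), 52.639488220214844)
0.73 ((448.57977294921875, 267.2797546386719), (69.99632263183594, 199.3093719482422), 72.37973022460938)
[ 0.527 -0.097  0.2  ] [ 0.498 -0.189  0.24 ] [ 0.519 -0.007  0.16 ] [ 0.565 -0.424  0.16 ]
```

View pics/c1.png

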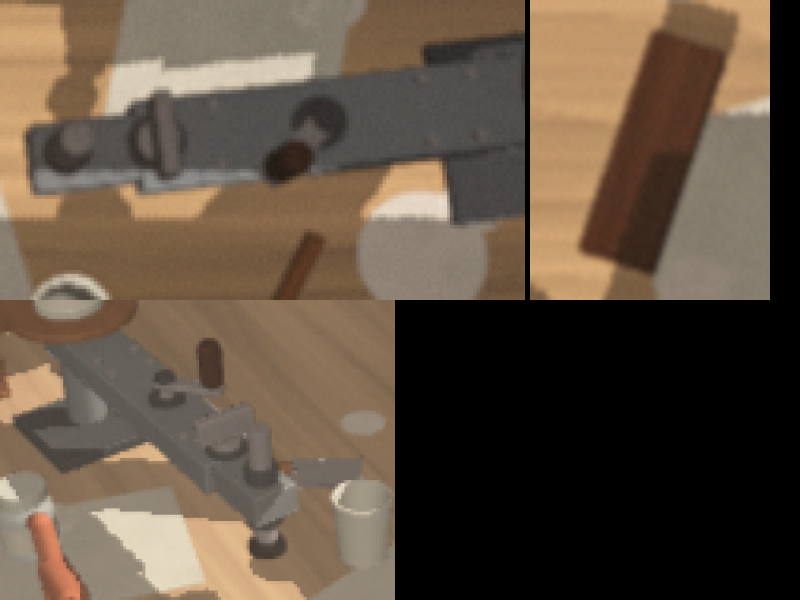

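The crop shows the small board (measured 199×70 mm, centre about (0.449, 0.267)). The larger look-alike measures 290×104 mm, so the small one is the job's board. The wing-nut bar lies across the beam, and the crank handle points towards the robot and the nose (about 220°). I'm moving up over the stand for a wrist look.

Emit:
move_arm([
  [0,0,4,0,0,-3.6],
  [0,0,4,0,0,-3.6],
  [0,0,4,0,0,-3.6],
  [0,0,4,0,0,0],
  [2.7,4,0,0,0,0],
  [2.7,4,0,0,0,0],
  [2.7,4,0,0,0,0],
  [2.7,4,0,0,0,0],
], grip=0.4, force=40)

```text
clock: 2.2
position: [0.2933, -0.4354, 0.4059]
ee_rot: [3.136, 0.174, 0.0]
force: [-0.2, 0.2, 0.2]
width: 0.407
```

Emit:
move_arm([
  [2.7,4,0,0,0,0],
  [2.7,4,0,0,0,0],
  [2.7,4,0,0,0,0],
  [2.7,4,0,0,0,0],
  [2.7,4,0,0,0,0],
  [2.7,4,0,0,0,0],
  [2.7,4,0,0,0,0],
  [0,0,0,0,0,0],
])

```text
clock: 3.0
position: [0.4845, -0.1501, 0.4057]
ee_rot: [-3.133, -0.191, -0.003]
force: [-0.3, -0.6, 0.3]
width: 0.401
```

Run:
```python
from h import *
np.set_printoptions(precision=3,suppress=True)
s=monitor.observe();print(s['clock'],s['joints'],s['position'],s['ee_rot'],s['force'])
print(R.from_rotvec(s['ee_rot']).as_matrix())
c=cam('wrist');save(c,'w1.png');np.save('w1.npy',np.array([c[1],c[2],np.outer(c[3],[1,0,0])]))
for n,z in [('lock_grip',.2),('crank_handle',.24),('stand',.16),('mug',.085),('foot',.16)]:
    for d in outline_of('wrist',n)[:2]:
        ys,xs=np.nonzero(d['mask']);r=cv2.minAreaRect(np.c_[xs,ys].astype(np.float32))
        print(n,round(d['p'],2),r,ray(c,r[0],z))
        if n=='lock_grip': print([ray(c,q,.208)[:2] for q in cv2.boxPoints(r)])
```

```text
3.0 [ 0.438  0.167 -0.287  1.561  0.044  1.42  -1.301] [ 0.484 -0.15   0.406] [-3.133 -0.191 -0.003] [-0.321 -0.575  0.324]
[[ 0.993  0.121  0.001]
 [ 0.121 -0.993  0.003]
 [ 0.002 -0.003 -1.   ]]
lock_grip 0.97 ((248.0, 144.5), (65.0, 30.0), 90.0) [ 0.526 -0.108  0.2  ]
[array([ 0.558, -0.091]), array([ 0.561, -0.121]), array([ 0.495, -0.128]), array([ 0.491, -0.096])]
crank_handle 0.74 ((328.5000305175781, 183.50001525878906), (33.941123962402344, 28.284271240234375), 45.0) [ 0.502 -0.194  0.24 ]
stand 0.9 ((357.0, 146.0), (134.0, 404.0), 90.0) [ 0.537 -0.233  0.16 ]
stand 0.47 ((329.3000183105469, 182.60000610351562), (34.435447692871094, 26.832813262939453), 63.43495178222656) [ 0.489 -0.208  0.16 ]
mug 0.88 ((207.74530029296875, 219.14149475097656), (46.839942932128906, 54.257415771484375), 15.945395469665527) [ 0.397 -0.046  0.085]
```

View pics/w1.png

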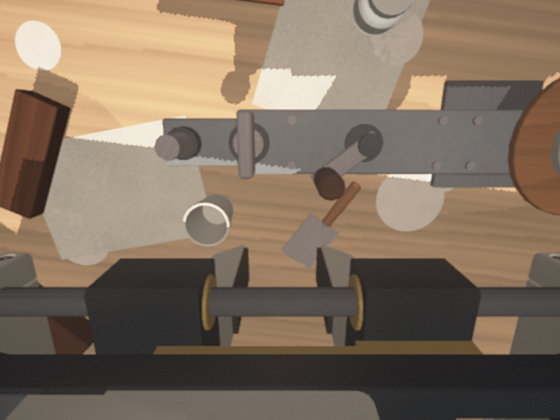

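The wrist view shows the wing-nut bar upright at (246,144), the nose end at x≈164, the leg top near (180,143), the crank hub near (371,145) and the handle top at (329,184). The mug is at (208,221), clear of the beam.

Run:
```python
from h import *
np.set_printoptions(precision=4,suppress=True)
c=cam('wrist');print(c[3])
for n,uv,z in [('bar',(246,144),.208),('bar far',(245.5,111),.208),('bar near',(246.5,177),.208),('handle',(329,184),.245),('hub',(371,145),.19),('nose far',(164,119),.16),('nose near',(165,166),.16),('beam far L',(295,110.5),.16),('beam far R',(510,110.5),.16),('near L',(260,173.5),.16),('near R',(505,173),.16)]: print(n,ray(c,uv,z))
t=cam('top'); print('top',ray(t,(363,190.5),.208),ray(t,(397,197.5),.245))
m=outline_of('wrist','stand')[0]['mask']
# fit stand (x0,y0,yaw) by IoU of bar+handle points: nut, nose from mask edges
for col in (180,200,290,310,420,430):
    r=np.nonzero(m[:,col])[0]; print(col,r.min(),r.max(),ray(c,(col,r.min()),.16)[:2],ray(c,(col,r.max()),.16)[:2])
print(np.nonzero(m[140])[0].min())
```

```text
[ 0.5553 -0.151   0.5449]
bar [ 0.5241 -0.1168  0.208 ]
bar far [ 0.5567 -0.1138  0.208 ]
bar near [ 0.4894 -0.1199  0.208 ]
handle [ 0.4984 -0.2027  0.245 ]
hub [ 0.5362 -0.2516  0.19  ]
nose far [ 0.5378 -0.0148  0.16  ]
nose near [ 0.4828 -0.0161  0.16  ]
beam far L [ 0.5637 -0.1653  0.16  ]
beam far R [ 0.5906 -0.4126  0.16  ]
near L [ 0.4861 -0.1316  0.16  ]
near R [ 0.5191 -0.4292  0.16  ]
top [ 0.5235 -0.0987  0.208 ] [ 0.4961 -0.1877  0.245 ]Traceback (most recent call last):
  File "<stdin>", line 9, in <module>
    return umr_minimum(a, axis, None, out, keepdims, initial, where)
ValueError: zero-size array to reduction operation minimum which has no identity
```

The pose was still settling when I took that picture. I'll repeat the measurement with the arm at rest.

Run:
```python
from h import *
np.set_printoptions(precision=4,suppress=True)
s=monitor.observe();print(s['position'],np.abs(s['dq']).max(),s['clock'])
c=cam('wrist');save(c,'w2.png');print(c[3])
for n,z in [('lock_grip',.208),('stand',.16),('crank_handle',.245)]:
    L=outline_of('wrist',n)
    if not L: print(n,'none');continue
    m=L[0]['mask'];cn=max(cv2.findContours(m.astype(np.uint8),0,1)[0],key=len)[:,0]
    p=np.array([ray(c,q,z)[:2] for q in cn]).astype(np.float32)
    print(n,L[0]['rect'],cv2.minAreaRect(p*1000))
    if n=='stand':
        for col in (180,205,290,420,430):
            r=np.nonzero(m[:,col])[0]
            if len(r): print(col,r.min(),r.max(),ray(c,(col,r.min()),z)[:2],ray(c,(col,r.max()),z)[:2])
a=c[0][:,:,::-1][60:220,140:400];cv2.imwrite('pics/w2c.png',cv2.resize(a,(780,480),interpolation=2))
```

```text
[ 0.4811 -0.1581  0.4058] 0.005241428338346728 3.45
[ 0.5555 -0.1504  0.545 ]
lock_grip [225.9, 105.4, 33.5, 70.9] ((526.2247314453125, -110.28926849365234), (68.19864654541016, 34.368568420410156), 6.25285005569458)
stand [147.7, 63.9, 411.5, 145.7] ((551.3705444335938, -248.47732543945312), (163.35098266601562, 515.0264282226562), 3.057222366333008)
180 115 162 [ 0.5445 -0.0325] [ 0.4898 -0.0335]
205 115 162 [ 0.5476 -0.0614] [ 0.4931 -0.0636]
290 105 169 [ 0.5693 -0.1582] [ 0.4959 -0.1668]
420 104 168 [ 0.5867 -0.3067] [ 0.5143 -0.3238]
430 104 182 [ 0.588  -0.3182] [ 0.4987 -0.3401]
crank_handle [308.0, 163.5, 26.6, 31.9] ((503.44049072265625, -193.71458435058594), (31.924419403076172, 25.485631942749023), 52.01295852661133)
```

View pics/w2c.png

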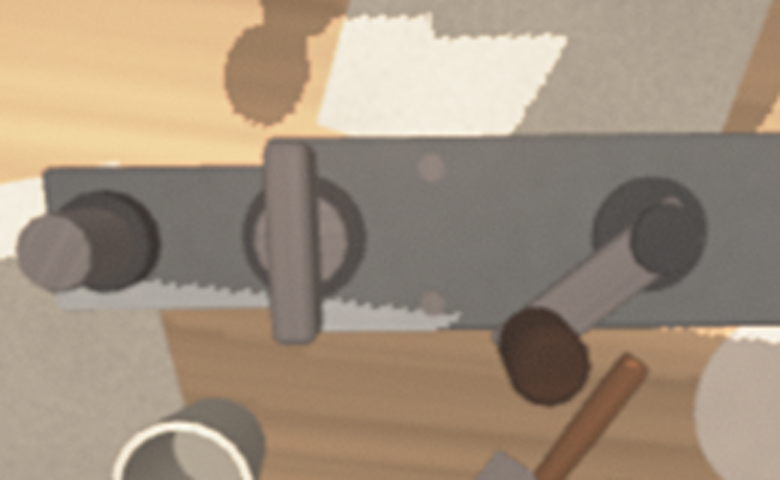

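Run:
```python
from h import *
np.set_printoptions(precision=4,suppress=True)
c=cam('wrist')
f=lambda x,y,z: ray(c,(140+x/3,60+y/3),z)
for n,a in dict(bar=(291.5,241,.208),barfar=(289,142,.208),barnear=(294.5,340,.208),handle=(545,355,.245),hub=(670,238,.195),nosefar=(45,170,.16),nosenear=(55,308,.16),farL=(330,137,.16),farR=(770,133,.16),nearL=(330,330,.16),nearR=(740,325,.16)).items(): print(n,f(*a))
t=cam('top'); print('top bar',ray(t,(362.5,190),.208),'handle',ray(t,(396.5,197),.24))
b=f(291.5,241,.208)[:2]
for yaw in (6,6.6,7.2):
    th=np.radians(yaw);X=np.array([np.cos(th),np.sin(th)]);Y=np.array([-X[1],X[0]])
    o=b-.135*Y; h=f(545,355,.245)[:2]-o
    print(yaw,'axis',o,'foot',o+.21*Y,'nose end',o+.238*Y,'handle r',np.linalg.norm(h),'crank deg',(-np.degrees(np.arctan2(h@Y,h@X)))%360)
```

```text
bar [ 0.5273 -0.1059  0.208 ]
barfar [ 0.5597 -0.1028  0.208 ]
barnear [ 0.4929 -0.1094  0.208 ]
handle [ 0.5038 -0.1935  0.245 ]
hub [ 0.5422 -0.2393  0.195 ]
nosefar [ 0.5395 -0.0029  0.16  ]
nosenear [ 0.4863 -0.0067  0.16  ]
farL [ 0.5638 -0.1116  0.16  ]
farR [ 0.5839 -0.2792  0.16  ]
nearL [ 0.4896 -0.1177  0.16  ]
nearR [ 0.51   -0.2828  0.16  ]
top bar [ 0.525  -0.0973  0.208 ] handle [ 0.4984 -0.1878  0.24  ]
6 axis [ 0.5414 -0.2402] foot [ 0.5194 -0.0313] nose end [ 0.5165 -0.0035] handle r 0.05988426401278515 crank deg 237.14179133449625
6.6 axis [ 0.5428 -0.24  ] foot [ 0.5186 -0.0314] nose end [ 0.5154 -0.0036] handle r 0.06065676528108657 crank deg 236.61620317601563
7.2 axis [ 0.5442 -0.2399] foot [ 0.5179 -0.0315] nose end [ 0.5144 -0.0037] handle r 0.06143987950879199 crank deg 236.11151973425785
```

Measurements agree: handle radius 60.6 mm (60 expected) and the hub sits on the computed axis. The crank is at about 237°, the foot axis near (0.519,-0.031), and the yaw about 6.6°. Gripping the wing nut now.

Emit:
move_arm([
  [2.3,2.6,-1,0,0,0],
  [2.3,2.7,-3,0,0,0],
  [0,0,-4,0,0,0],
  [0,0,-4,0,0,0],
  [0,0,-3,0,0,0],
  [0,0,-3,0,0,0],
  [0,0,-2,0,0,0],
  [0,0,0,0,0,0],
])

```text
clock: 4.55
position: [0.5258, -0.1041, 0.2031]
ee_rot: [-3.136, -0.175, 0.008]
force: [-0.6, -0.2, -0.1]
width: 0.399
```

Emit:
move_arm([
  [0,0,0,0,0,0],
  [0,0,0,0,0,0],
  [0,0,0,0,0,0],
  [0,0,0,0,0,0],
], grip=0, force=40)

```text
clock: 4.95
position: [0.5284, -0.1045, 0.2071]
ee_rot: [3.136, 0.174, 0.004]
force: [-0.7, -0.5, 5.4]
width: 0.173
```

Emit:
move_arm([
  [0,0,0,0,0,-8],
  [0,0,0,0,0,-8],
  [0,0,0,0,0,-8],
  [0,0,0,0,0,-8],
  [0,0,0,0,0,-8],
  [0,0,0,0,0,-8],
  [0,0,0,0,0,-8],
  [0,0,0,0,0,-8],
])

```text
clock: 5.75
position: [0.5278, -0.1056, 0.207]
ee_rot: [2.747, -1.523, 0.003]
force: [-3.3, -4.3, 7.0]
width: 0.17
```

Emit:
move_arm([
  [0,0,0,0,0,0],
  [0,0,0,0,0,0],
])

```text
clock: 5.95
position: [0.5278, -0.1056, 0.207]
ee_rot: [2.751, -1.516, 0.003]
force: [-2.6, -4.8, 7.1]
width: 0.175
```

Run:
```python
from h import *
np.set_printoptions(precision=3,suppress=True)
s=monitor.observe();M=R.from_rotvec(s['ee_rot']).as_matrix()
print(s['clock'],s['joints'],s['position'],'yawy',np.degrees(np.arctan2(M[1,1],M[0,1])),M[:,2],s['force'],s['ft_torque'],s['width'])
```

```text
5.95 [ 0.158  0.335 -0.08   1.832  0.034  0.974 -2.514] [ 0.528 -0.106  0.207] yawy -147.7320819966776 [ 0.001 -0.002 -1.   ] [-2.556 -4.81   7.132] [-0.852  0.554 -0.175] 0.1745477190186841
```

The nut has turned 64° clockwise (1.12 rad), so the brake should be off. Releasing and going over the board.

Emit:
move_arm([
  [0,0,0,0,0,0],
  [0,0,0,0,0,0],
  [0,0,2,0,0,0],
  [0,0,4,0,0,0],
  [0,0,4,0,0,5],
  [-1.2,4.3,0,0,0,5],
  [-1.2,4.3,0,0,0,5],
  [-1.2,4.3,0,0,0,5],
], grip=0.4)

```text
clock: 6.75
position: [0.491, 0.0265, 0.3061]
ee_rot: [-2.975, 1.008, -0.001]
force: [1.5, 0.6, -0.2]
width: 0.399
```

Emit:
move_arm([
  [-1.2,4.3,0,0,0,5],
  [-1.2,4.3,0,0,0,5],
  [-1.2,4.3,0,0,0,5],
  [-1.2,4.3,0,0,0,5],
  [-1.2,4.3,0,0,0,0],
  [0,0,0,0,0,0],
  [0,0,0,0,0,0],
  [0,0,0,0,0,0],
], grip=0.97)

```text
clock: 7.55
position: [0.4319, 0.2388, 0.3056]
ee_rot: [3.103, -0.483, -0.0]
force: [-0.2, -1.4, 0.7]
width: 0.967
```

Run:
```python
from h import *
np.set_printoptions(precision=4,suppress=True)
c=cam('wrist');save(c,'w3.png')
s=monitor.observe();M=R.from_rotvec(s['ee_rot']).as_matrix()
print(s['clock'],s['position'],'yawy',np.degrees(np.arctan2(M[1,1],M[0,1])),s['joints'])
for d in outline_of('wrist','board'):
    m=d['mask'];cn=max(cv2.findContours(m.astype(np.uint8),0,1)[0],key=len)[:,0]
    p=np.array([ray(c,q,.035)[:2] for q in cn]).astype(np.float32)
    print(d['p'],d['rect'],cv2.minAreaRect(p*1000))
```

```text
7.6 [0.4321 0.2386 0.3056] yawy -107.74612761616704 [-0.2677  0.2054 -0.4118  1.7659  0.0886  1.1889 -2.5854]
0.74 [190.9, 314.0, 191.5, 39.6] ((196.7759552001953, 302.551025390625), (282.7434997558594, 66.41773223876953), 72.26750183105469)
0.69 [235.4, 89.1, 49.0, 155.6] ((447.811767578125, 264.63690185546875), (66.44124603271484, 197.8725128173828), 71.95262908935547)
```

View pics/w3.png

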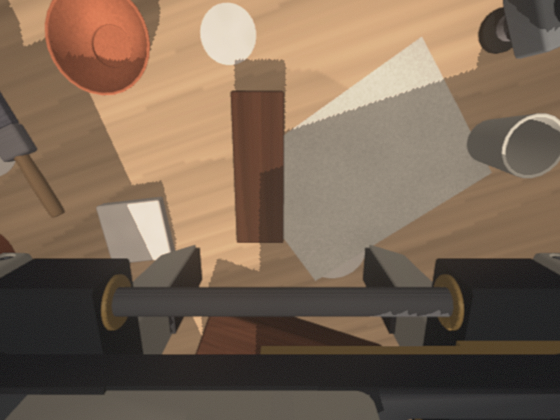

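The view shows the small board at (258,167), measured 198×66 mm. The larger board is partly hidden behind the gripper at the bottom. Descending to grip at 30 mm from the small board's centre.

Emit:
move_arm([
  [2.2,0.8,-4,0,0,0],
  [2.2,0.9,-4,0,0,0],
  [0,0,-4.5,0,0,0],
  [0,0,-4.5,0,0,0],
  [0,0,-4,0,0,0],
  [0,0,-3.5,0,0,0],
  [0,0,-2.5,0,0,0],
  [0,0,-1.2,0,0,0],
])

```text
clock: 8.45
position: [0.475, 0.255, 0.0216]
ee_rot: [3.101, -0.484, -0.003]
force: [-0.6, 0.8, 0.9]
width: 0.969
```

Emit:
move_arm([
  [0,0,0,0,0,0],
  [0,0,0,0,0,0],
  [0,0,0,0,0,0],
  [0,0,0,0,0,0],
  [0,0,0,0,0,0],
], grip=0, force=35)

```text
clock: 8.95
position: [0.4765, 0.2572, 0.0251]
ee_rot: [-3.103, 0.482, -0.003]
force: [-0.4, -0.9, 6.6]
width: 0.715
```

Emit:
move_arm([
  [0,0,3,0,0,0],
  [0,0,3,0,0,8.16],
  [0.2,-0.4,0,0,0,8.16],
  [0.2,-0.4,0,0,0,8.16],
  [0.2,-0.4,0,0,0,8.16],
  [0.2,-0.4,0,0,0,8.16],
  [0.2,-0.4,0,0,0,8.16],
  [0.2,-0.4,0,0,0,8.16],
])

```text
clock: 9.75
position: [0.4877, 0.2325, 0.0842]
ee_rot: [2.954, 1.07, 0.001]
force: [0.4, -0.6, -1.2]
width: 0.717
```

Emit:
move_arm([
  [0.2,-0.4,0,0,0,8.16],
  [0.2,-0.4,0,0,0,8.16],
  [0.2,-0.4,0,0,0,8.16],
  [0.2,-0.4,0,0,0,8.16],
  [0.3,-0.4,0,0,0,8.16],
  [0.3,-0.4,0,0,0,8.16],
  [0.3,-0.4,0,0,0,8.16],
  [0,0,0,0,0,0],
])

```text
clock: 10.55
position: [0.5051, 0.2036, 0.0838]
ee_rot: [2.089, 2.346, -0.0]
force: [-1.1, 0.3, -2.3]
width: 0.716
```

Run:
```python
from h import *
np.set_printoptions(precision=4,suppress=True)
c=cam('wrist');save(c,'w4.png')
s=monitor.observe();M=R.from_rotvec(s['ee_rot']).as_matrix()
print(s['clock'],s['position'],'yawy',np.degrees(np.arctan2(M[1,1],M[0,1])),M[:,2],s['joints'],s['width'],s['force'])
for n in ['foot','board']:
  for d in outline_of('wrist',n)[:2]:
    m=d['mask'];cn=max(cv2.findContours(m.astype(np.uint8),0,1)[0],key=len)[:,0]
    p=np.array([ray(c,q,.07)[:2] for q in cn]).astype(np.float32)
    print(n,d['p'],d['rect'],cv2.minAreaRect(p*1000))
```

```text
10.6 [0.5047 0.2043 0.0838] yawy 6.375256003205348 [-0.0001  0.0001 -1.    ] [ 0.0757  0.6368 -0.7975  1.8958  0.5944  0.8628 -0.9162] 0.7134909309520142 [-0.7914  0.0474 -2.3663]
board 0.89 [204.2, 131.5, 160.6, 216.3] ((500.03009033203125, 232.6959991455078), (76.74856567382812, 82.8275375366211), 6.508031845092773)
```

View pics/w4.png

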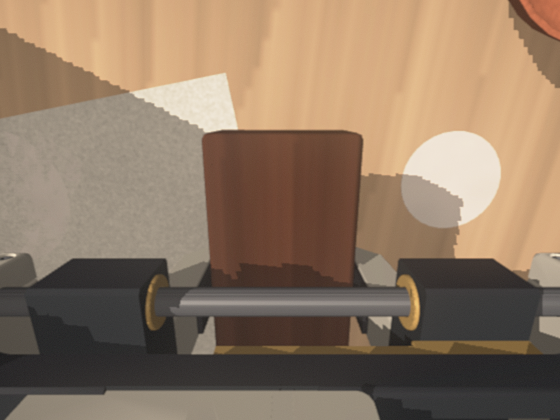

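Run:
```python
from h import *
np.set_printoptions(precision=4,suppress=True)
c=cam('wrist');s=monitor.observe()
for u in (205,282,359): print(ray(c,(u,131),.0937)-s['position'])
```

```text
[-0.0401  0.0667  0.0097]
[-0.0099  0.0701  0.0097]
[0.0204 0.0735 0.0097]
```

Emit:
move_arm([
  [0,0,-2.3,0,0,0],
  [0,0,-2.3,0,0,0],
  [0,-3,0,0,0,0],
  [0,-4,0,0,0,0],
  [0.1,-3.6,0,0,0,0],
  [0.1,-2.5,0,0,0,0],
  [0.1,-1,0,0,0,0],
  [0,0,0,0,0,0],
])

```text
clock: 11.55
position: [0.5078, 0.0628, 0.0378]
ee_rot: [2.093, 2.342, -0.0]
force: [0.3, 0.7, -3.1]
width: 0.719
```

Run:
```python
from h import *
np.set_printoptions(precision=4,suppress=True)
c=cam('scene');save(c,'s2.png')
cv2.imwrite('pics/s2c.png',cv2.resize(c[0][:,:,::-1][140:260,190:350],(800,600),interpolation=2))
s=monitor.observe();M=R.from_rotvec(s['ee_rot']).as_matrix()
print(s['clock'],s['position'],'yawy',np.degrees(np.arctan2(M[1,1],M[0,1])),s['width'],s['force'])
```

```text
11.6 [0.5078 0.0645 0.038 ] yawy 6.527122862768576 0.7182354736314632 [ 0.1818  1.9701 -2.2437]
```

View pics/s2c.png

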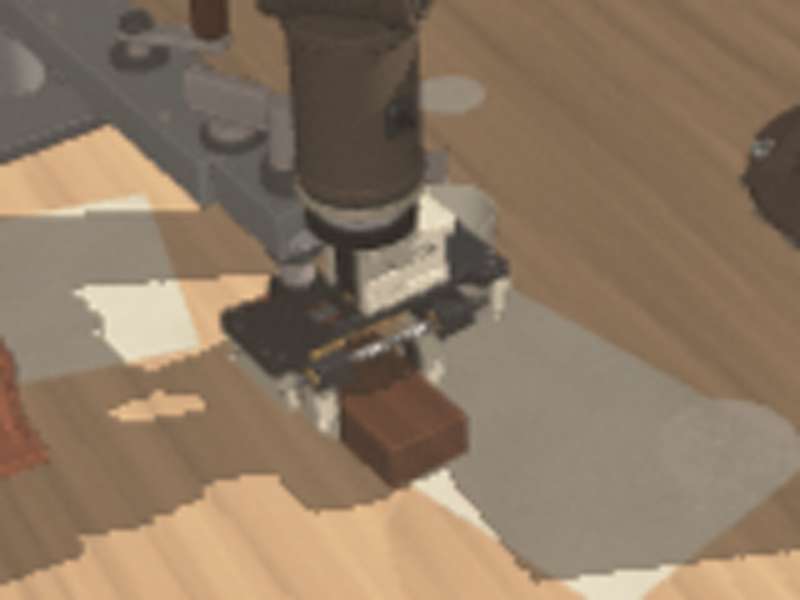

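The board is under the nose, with its end where expected (70 mm beyond the TCP). Lowering it and letting go.

Emit:
move_arm([
  [0,-0.2,-0.7,0,0,0],
  [0,0,-0.6,0,0,0],
  [0,0,0,0,0,0],
])

```text
clock: 11.9
position: [0.5074, 0.0633, 0.0243]
ee_rot: [-2.087, -2.348, -0.001]
force: [-0.3, 0.1, -1.8]
width: 0.716
```

Emit:
move_arm([
  [0,0,0,0,0,0],
  [0,0,0,0,0,0],
  [0,0,0,0,0,0],
  [-0.3,1,2,0,0,0],
  [-0.4,2,4,0,0,0],
  [-0.4,2,5,0,0,0],
  [0,2,5,0,0,0],
  [0,2,5,0,0,0],
], grip=0.97)

```text
clock: 12.7
position: [0.4962, 0.1483, 0.2259]
ee_rot: [-2.089, -2.346, -0.0]
force: [2.0, -0.4, 0.2]
width: 0.967
```

Run:
```python
from h import *
np.set_printoptions(precision=4,suppress=True)
c=cam('scene')
cv2.imwrite('pics/s3c.png',cv2.resize(c[0][:,:,::-1][150:270,190:350],(800,600),interpolation=2))
s=monitor.observe();M=R.from_rotvec(s['ee_rot']).as_matrix()
print(s['clock'],s['position'],'yawy',np.degrees(np.arctan2(M[1,1],M[0,1])),s['joints'],s['force'])
for n,z in [('board',.035),('foot',.07)]:
  for d in outline_of('scene',n)[:2]:
    cn=max(cv2.findContours(d['mask'].astype(np.uint8),0,1)[0],key=len)[:,0]
    p=np.array([ray(c,q,z)[:2] for q in cn]).astype(np.float32)
    print(n,d['p'],d['rect'],cv2.minAreaRect(p*1000))
th=np.radians(6.6);X=np.array([np.cos(th),np.sin(th),0]);Y=np.array([-X[1],X[0],0]);f=np.array([.5186,-.0314,0])
e=lambda p:np.round((proj(c,p)-[190,150])*5)
print('foot pred',e(f+[0,0,.065]),'board corners pred',[e(f+a*X+b*Y+[0,0,.035]) for a in(-.033,.033) for b in(-.035,.165)])
```

```text
12.75 [0.4985 0.1543 0.2335] yawy 6.846146008184925 [ 0.3068  0.4357 -0.9563  1.7931  0.3962  1.1076 -0.6638] [3.2354 5.5186 6.5929]
board 0.59 [373.1, 195.6, 33.9, 65.3] ((164.4648895263672, 311.9934387207031), (343.2279052734375, 102.6211929321289), 51.5622444152832)
board 0.56 [241.5, 199.3, 40.7, 41.0] ((517.3245239257812, 52.00146484375), (82.7264404296875, 227.98318481445312), 5.797276496887207)
foot pred [294. 241.] board corners pred [array([309., 234.]), array([466., 375.]), array([232., 267.]), array([386., 413.])]
```

View pics/s3c.png

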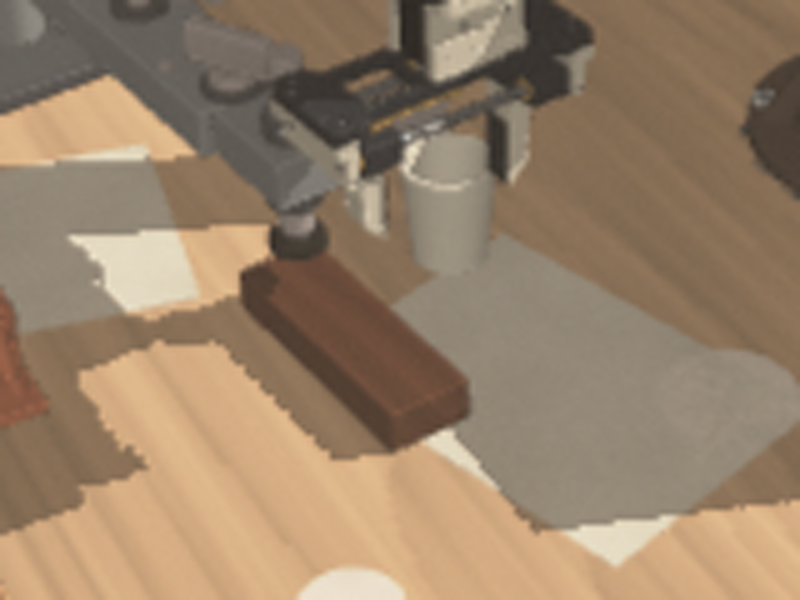

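The board lies flat with the foot above its inner end. Corners are within about 1–2 px of the prediction, and foot and board are shifted alike. Going to the crank handle.

Emit:
move_arm([
  [0,0,4,0,0,0],
  [0,-1.4,4,0,0,0],
  [0.1,-4.5,0,0,0,0],
  [0.1,-4.5,0,0,0,0],
  [0.1,-4.5,0,0,0,0],
  [0.1,-4.5,0,0,0,0],
  [0.1,-4.5,0,0,0,0],
  [0.1,-4.5,0,0,0,0],
], grip=0.55)

```text
clock: 13.65
position: [0.5018, -0.1391, 0.3027]
ee_rot: [-2.09, -2.344, 0.002]
force: [0.6, -0.3, -0.3]
width: 0.548
```

Emit:
move_arm([
  [0.1,-4,0,0,0,0],
  [0,-2.1,0,0,0,0],
  [0,0,-3,0,0,0],
  [0,0,-3,0,0,0],
  [0,0,-2,0,0,0],
  [0,0,-1.3,0,0,0],
  [0,0,0,0,0,0],
  [0,0,0,0,0,0],
])

```text
clock: 14.45
position: [0.504, -0.1975, 0.2111]
ee_rot: [-2.089, -2.346, -0.0]
force: [0.5, 0.3, -0.5]
width: 0.547
```

Emit:
move_arm([
  [0,0,0,0,0,0],
  [0,0,0,0,0,0],
  [0,0,0,0,0,0],
  [0,0,0,0,0,0],
], grip=0, force=40)

```text
clock: 14.85
position: [0.5037, -0.1975, 0.2113]
ee_rot: [2.09, 2.346, -0.001]
force: [-3.2, 1.2, 4.0]
width: 0.303
```

Run:
```python
from h import *
np.set_printoptions(precision=4,suppress=True)
s=monitor.observe();M=R.from_rotvec(s['ee_rot']).as_matrix()
print(s['clock'],s['position'],'yawy',np.degrees(np.arctan2(M[1,1],M[0,1])),s['joints'],s['force'],s['width']*92)
c=np.array([.5428,-.2400]);h=s['position'][:2]-c;X=np.array([np.cos(np.radians(6.6)),np.sin(np.radians(6.6))])
r=np.linalg.norm(h);a=np.degrees(np.arctan2(h[1],h[0]));print('r',r,'world ang',a,'crank',(6.6-a)%360)
# circle of world angles, start a, clockwise 15 deg steps
for k in range(0,30):
    t=np.radians(a-15*np.array([k,k+1]));d=.06*np.array([np.cos(t[1])-np.cos(t[0]),np.sin(t[1])-np.sin(t[0])])*100
    print(k,round(a-15*(k+1),1),np.round(d,2))
```

```text
14.85 [ 0.5037 -0.1975  0.2113] yawy 6.603184214372936 [ 0.9056  0.4756 -0.8755  1.773   0.409   1.0863  0.0044] [-3.2392  1.1731  4.0312] 27.886824120704084
r 0.05777685141910005 world ang 132.64619042453214 crank 233.95380957546786
0 117.6 [1.28 0.9 ]
1 102.6 [1.47 0.54]
2 87.6 [1.56 0.14]
3 72.6 [ 1.54 -0.27]
4 57.6 [ 1.42 -0.66]
5 42.6 [ 1.2 -1. ]
6 27.6 [ 0.9  -1.28]
7 12.6 [ 0.54 -1.47]
8 -2.4 [ 0.14 -1.56]
9 -17.4 [-0.27 -1.54]
10 -32.4 [-0.66 -1.42]
11 -47.4 [-1.  -1.2]
12 -62.4 [-1.28 -0.9 ]
13 -77.4 [-1.47 -0.54]
14 -92.4 [-1.56 -0.14]
15 -107.4 [-1.54  0.27]
16 -122.4 [-1.42  0.66]
17 -137.4 [-1.2  1. ]
18 -152.4 [-0.9   1.28]
19 -167.4 [-0.54  1.47]
20 -182.4 [-0.14  1.56]
21 -197.4 [0.27 1.54]
22 -212.4 [0.66 1.42]
23 -227.4 [1.  1.2]
24 -242.4 [1.28 0.9 ]
25 -257.4 [1.47 0.54]
26 -272.4 [1.56 0.14]
27 -287.4 [ 1.54 -0.27]
28 -302.4 [ 1.42 -0.66]
29 -317.4 [ 1.2 -1. ]
```

Handle gripped (27.9 mm). Cranking clockwise, checking force as I go.

Emit:
move_arm([
  [1.32,0.84,0,0,0,0],
  [1.49,0.47,0,0,0,0],
  [1.56,0.07,0,0,0,0],
  [1.53,-0.34,0,0,0,0],
])

```text
clock: 15.25
position: [0.5634, -0.1855, 0.2114]
ee_rot: [-2.087, -2.347, -0.001]
force: [-2.0, -0.4, 4.7]
width: 0.295
```

```bash
cat > st.py <<'E'
from h import *
np.set_printoptions(precision=4,suppress=True)
s=monitor.observe()
c=np.array([.5428,-.2400]);h=s['position'][:2]-c
r=np.linalg.norm(h);a=np.degrees(np.arctan2(h[1],h[0]));n=h/r;t=np.array([n[1],-n[0]]);F=s['force'][:2]
print(s['clock'],s['position'],'r',r,'crank',(6.6-a)%360,'Frad',F@n,'Ftan(cw)',F@t,'Fz',s['force'][2],s['width']*92)
E
python3 st.py
```

```text
15.25 [ 0.5634 -0.1855  0.2114] r 0.05829118803414957 crank 297.2707266953458 Frad -1.1193171263252972 Ftan(cw) -1.7376792018452463 Fz 4.746132008294266 27.13887591069701
```

Emit:
move_arm([
  [1.39,-0.72,0,0,0,0],
  [1.15,-1.06,0,0,0,0],
  [0.84,-1.32,0,0,0,0],
  [0.47,-1.49,0,0,0,0],
  [0.07,-1.56,0,0,0,0],
  [-0.34,-1.53,0,0,0,0],
  [-0.72,-1.39,0,0,0,0],
  [-1.06,-1.15,0,0,0,0],
])

```text
clock: 16.05
position: [0.5799, -0.2903, 0.2112]
ee_rot: [-2.09, -2.345, -0.0]
force: [-3.5, 7.5, 6.0]
width: 0.296
```

```bash
python3 st.py
```

```text
16.05 [ 0.5799 -0.2903  0.2112] r 0.0625618828786491 crank 60.17870027904491 Frad -8.120254730929123 Ftan(cw) -1.679345980170714 Fz 5.998786889120621 27.187121913979293
```

Emit:
move_arm([
  [-1.32,-0.84,0,0,0,0],
  [-1.49,-0.47,0,0,0,0],
  [-1.56,-0.07,0,0,0,0],
  [-1.53,0.34,0,0,0,0],
  [-1.39,0.72,0,0,0,0],
  [-1.15,1.06,0,0,0,0],
])

```text
clock: 16.65
position: [0.4972, -0.2808, 0.2114]
ee_rot: [2.088, 2.345, 0.007]
force: [13.9, 7.8, -3.9]
width: 0.3
```

```bash
python3 st.py
```

```text
16.65 [ 0.4972 -0.2808  0.2114] r 0.06118024590011523 crank 144.7234491316842 Frad -15.59860910358957 Ftan(cw) -3.461063899316161 Fz -3.9324431983396715 27.580783786497417
```

Emit:
move_arm([
  [-0.69,1.37,0,0,0,0],
  [-0.42,1.54,0,0,0,0],
  [-0.07,1.56,0,0,0,0],
  [0.34,1.53,0,0,0,0],
])

```text
clock: 17.05
position: [0.4867, -0.223, 0.2113]
ee_rot: [2.092, 2.343, -0.004]
force: [0.6, -3.6, 5.4]
width: 0.295
```

```bash
python3 st.py
```

```text
17.05 [ 0.4867 -0.223   0.2113] r 0.05859497650131636 crank 203.49866757630994 Frad -1.6558531461735435 Ftan(cw) -3.225023030605124 Fz 5.4122854168329875 27.13947151210933
```

Emit:
move_arm([
  [0.37,0.7,0,0,0,0],
  [0.37,0.7,0,0,0,0],
  [0,0,0,0,0,0],
])

```text
clock: 17.35
position: [0.4952, -0.2069, 0.2112]
ee_rot: [-2.088, -2.346, 0.001]
force: [-1.0, 3.8, 8.8]
width: 0.299
```

```bash
python3 st.py
```

```text
17.35 [ 0.4952 -0.2069  0.2112] r 0.057982351537389905 crank 221.36042530078979 Frad 2.9675603199570304 Ftan(cw) 2.56884268209753 Fz 8.762978484017559 27.497531137412377
```

Emit:
move_arm([
  [0.51,0.59,0,0,0,0],
  [0.59,0.52,0,0,0,0],
])

```text
clock: 17.55
position: [0.505, -0.1965, 0.2112]
ee_rot: [-2.089, -2.344, 0.004]
force: [-6.2, 2.5, 12.5]
width: 0.296
```

```bash
python3 st.py
```

```text
17.55 [ 0.505  -0.1965  0.2112] r 0.05769469044654266 crank 235.60482977578536 Frad 6.010143696945206 Ftan(cw) -3.0567594596034744 Fz 12.534658265103387 27.221672129345897
```

Emit:
move_arm([
  [0.32,0.22,0,0,0,0],
  [0.32,0.22,0,0,0,0],
])

```text
clock: 17.75
position: [0.5117, -0.1916, 0.2112]
ee_rot: [-2.088, -2.345, 0.003]
force: [-5.6, 3.7, 11.5]
width: 0.296
```

```bash
python3 st.py
```

```text
17.75 [ 0.5117 -0.1916  0.2112] r 0.05758371839634479 crank 243.87048595459356 Frad 6.139423030354789 Ftan(cw) -2.672928945934353 Fz 11.48315443306168 27.235392286709487
```

Emit:
move_arm([
  [0.35,0.17,0,0,0,0],
  [0.35,0.17,0,0,0,0],
])

```text
clock: 17.95
position: [0.5186, -0.1878, 0.2112]
ee_rot: [-2.087, -2.345, 0.002]
force: [-5.7, 5.1, 12.6]
width: 0.3
```

```bash
python3 st.py
```

```text
17.95 [ 0.5186 -0.1878  0.2112] r 0.057529884237331776 crank 251.67649976581015 Frad 7.020828894854046 Ftan(cw) -2.9923869341074667 Fz 12.552478038058757 27.624084030290632
```

Emit:
move_arm([
  [0.74,0.31,0,0,0,0],
  [0.77,0.21,0,0,0,0],
])

```text
clock: 18.15
position: [0.5338, -0.183, 0.2112]
ee_rot: [-2.088, -2.345, 0.003]
force: [-5.1, 2.5, 10.2]
width: 0.298
```

```bash
python3 st.py
```

```text
18.15 [ 0.5338 -0.183   0.2112] r 0.0576920190926752 crank 267.60586016702 Frad 3.302587387095509 Ftan(cw) -4.59676691768043 Fz 10.200069365612777 27.45516012188965
```

Emit:
move_arm([
  [0.78,0.1,0,0,0,0],
  [0.78,-0.05,0,0,0,0],
])

```text
clock: 18.35
position: [0.5495, -0.1825, 0.2112]
ee_rot: [-2.088, -2.345, 0.003]
force: [-5.6, 3.6, 11.0]
width: 0.299
```

```bash
python3 st.py
```

```text
18.35 [ 0.5495 -0.1825  0.2112] r 0.057908321441623896 crank 283.23589867112184 Frad 2.8990163913183005 Ftan(cw) -5.987503899743964 Fz 11.04658001434403 27.552441321172374
```

The crank is getting heavier: 3.0 → 4.6 → 6.0 N over the last 31°, about 3.7 N per eighth turn. That puts contact near 241° and the crank about 42° past it, so I'm stopping here. Releasing and checking the foot.

Emit:
move_arm([
  [0,0,0,0,0,0],
  [0,0,0,0,0,0],
  [0,0,0,0,0,0],
  [0,0,2,0,0,0],
  [0,0,3,0,0,0],
  [0,0,3,0,0,0],
  [0,0,3,0,0,0],
  [0,0,4,0,0,0],
], grip=0.55)

```text
clock: 19.15
position: [0.5493, -0.1838, 0.3608]
ee_rot: [-2.089, -2.344, 0.003]
force: [0.8, -1.2, -0.3]
width: 0.546
```

Emit:
move_arm([
  [-2,0,2,0,0,-8.5],
  [-2,0,2,0,0,-8.5],
  [-2,0,0,0,0,-8.5],
  [-2,0,0,0,0,-8.5],
  [0,0,0,0,0,0],
  [0,0,0,0,0,0],
  [0,0,0,0,0,0],
])

```text
clock: 19.85
position: [0.4709, -0.1834, 0.4007]
ee_rot: [-2.682, -1.635, -0.0]
force: [-0.8, -0.2, -0.4]
width: 0.551
```

Run:
```python
from h import *
np.set_printoptions(precision=4,suppress=True)
c=cam('scene');w=cam('wrist')
o=np.zeros((600,800,3),np.uint8)
o[:,:400]=cv2.resize(c[0][150:270,215:295],(400,600),interpolation=2)
o[:300,400:]=cv2.resize(w[0][:300],(400,300));save(w,'w5.png')
cv2.imwrite('pics/v5.png',o[:,:,::-1])
s=monitor.observe();M=R.from_rotvec(s['ee_rot']).as_matrix()
print(s['clock'],s['position'],'yawy',np.degrees(np.arctan2(M[1,1],M[0,1])),s['joints'],s['force'])
for n,z in [('lock_grip',.208),('crank_handle',.245),('mug',.085)]:
  for d in outline_of('wrist',n)[:2]:
    cn=max(cv2.findContours(d['mask'].astype(np.uint8),0,1)[0],key=len)[:,0]
    p=np.array([ray(w,q,z)[:2] for q in cn]).astype(np.float32)
    print(n,d['p'],d['rect'],cv2.minAreaRect(p*1000))
```

```text
19.95 [ 0.471  -0.1833  0.4005] yawy -27.2892255091889 [ 0.9205  0.24   -0.8174  1.5452  0.1752  1.433  -0.383 ] [-1.0244 -0.705  -0.4321]
lock_grip 0.94 [266.3, 73.0, 65.5, 47.9] ((524.3348388671875, -106.98133087158203), (32.173553466796875, 68.39732360839844), 45.55986404418945)
crank_handle 0.71 [326.1, 144.6, 32.3, 31.9] ((535.994873046875, -174.8960723876953), (26.642127990722656, 34.125919342041016), 36.532859802246094)
mug 0.76 [155.8, 84.0, 59.4, 53.7] ((390.0577697753906, -45.05724334716797), (72.39036560058594, 74.26984405517578), 15.6437406539917)
```

View pics/v5.png

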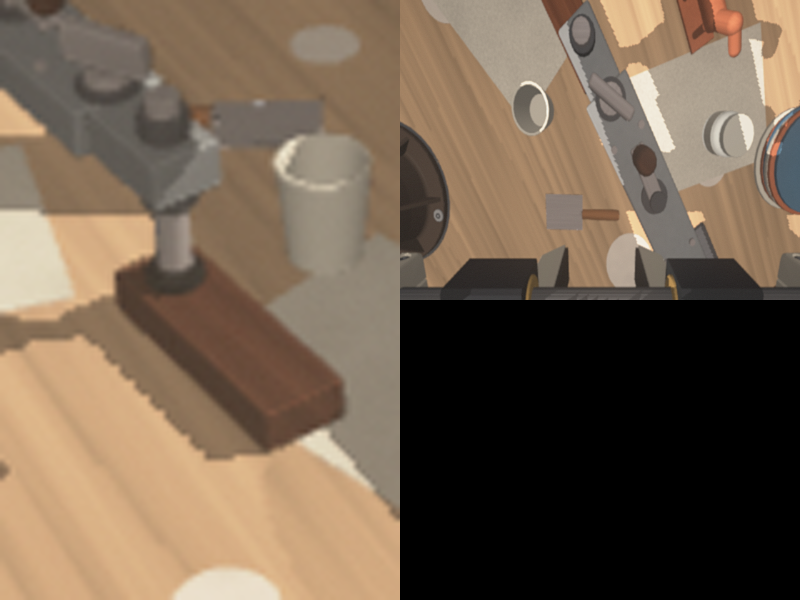

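The foot sits wholly on the board and has settled. The handle at (0.536,-0.175) gives about 631°, roughly 30° past contact (about 30 N). Back to the wing nut, turning the jaws to match the bar where I left it.

Emit:
move_arm([
  [0.8,1.1,0,0,0,8.5],
  [0.8,1.1,0,0,0,8.5],
  [0.8,1.1,0,0,0,8.5],
  [0.8,1.1,0,0,0,8.5],
  [0.8,1.1,0,0,0,8.5],
  [0.8,1.1,-2,0,0,8.5],
  [0.9,1.2,-3,0,0,8.5],
  [0,0,-3,0,0,0],
], grip=0.45)

```text
clock: 20.9
position: [0.5287, -0.1031, 0.3201]
ee_rot: [1.509, 2.755, 0.004]
force: [0.3, 0.0, -1.0]
width: 0.45
```

Run:
```python
from h import *
np.set_printoptions(precision=4,suppress=True)
s=monitor.observe();M=R.from_rotvec(s['ee_rot']).as_matrix()
w=cam('wrist');save(w,'w6.png')
print(s['clock'],s['position'],'yawy',np.degrees(np.arctan2(M[1,1],M[0,1])),s['joints'])
for d in outline_of('wrist','lock_grip')[:1]: print(d['p'],d['rect'])
a=w[0][:,:,::-1];x,y,ww,h=map(int,d['rect']);print(a[max(0,y-30):y+h+30,max(0,x-30):x+ww+30].shape,max(0,x-30),max(0,y-30))
cv2.imwrite('pics/v6.png',cv2.resize(a[max(0,y-30):y+h+30,max(0,x-30):x+ww+30],None,fx=4,fy=4))
```

```text
20.9 [ 0.5287 -0.1031  0.3201] yawy 32.587886345912636 [ 0.8294  0.4119 -1.0226  1.6136  0.359   1.3187  0.3225]
0.9 [262.1, 166.7, 39.4, 83.1]
(143, 99, 3) 232 136
```

View pics/v6.png

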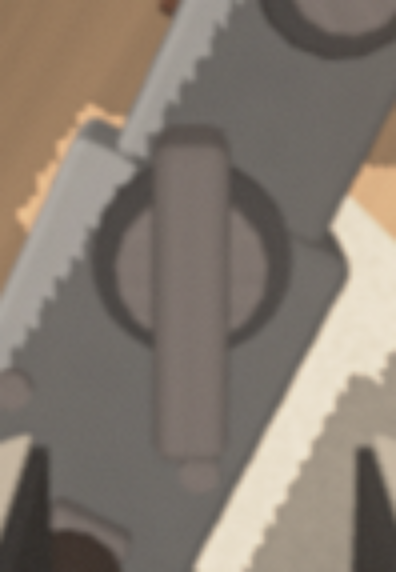

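The bar lines up exactly with the jaws and is centred between them. Descending and gripping.

Emit:
move_arm([
  [0,0,-3,0,0,0],
  [0,0,-3,0,0,0],
  [0,0,-2.3,0,0,0],
  [0,0,-1.7,0,0,0],
  [0,0,-0.8,0,0,0],
  [0,0,-0.5,0,0,0],
  [0,0,0,0,0,0],
])

```text
clock: 21.7
position: [0.5279, -0.1054, 0.2084]
ee_rot: [1.521, 2.748, 0.0]
force: [-0.7, 0.9, -0.4]
width: 0.451
```

Emit:
move_arm([
  [0,0,0,0,0,0],
  [0,0,0,0,0,0],
  [0,0,0,0,0,0],
  [0,0,0,0,0,0],
], grip=0, force=40)

```text
clock: 22.1
position: [0.5277, -0.1053, 0.2083]
ee_rot: [1.52, 2.749, -0.0]
force: [-0.9, 0.1, 3.1]
width: 0.173
```

Emit:
move_arm([
  [0,0,0,0,0,8],
  [0,0,0,0,0,8],
  [0,0,0,0,0,8],
  [0,0,0,0,0,8],
  [0,0,0,0,0,8],
  [0,0,0,0,0,8],
  [0,0,0,0,0,8],
  [0,0,0,0,0,4],
])

```text
clock: 22.9
position: [0.528, -0.1046, 0.2083]
ee_rot: [-0.066, 3.14, 0.002]
force: [0.9, 2.0, 1.7]
width: 0.171
```

```bash
cat > y.py <<'E'
from h import *
np.set_printoptions(precision=4,suppress=True)
s=monitor.observe();M=R.from_rotvec(s['ee_rot']).as_matrix()
print(s['clock'],s['position'],'yawy',np.degrees(np.arctan2(M[1,1],M[0,1])),s['joints'],s['force'],s['ft_torque'],s['width'])
E
python3 y.py
```

```text
22.9 [ 0.528  -0.1046  0.2083] yawy 92.41480551813761 [ 0.9005  0.6187 -1.2006  1.7723  0.6198  1.1916  1.1298] [0.9335 1.968  1.6628] [ 0.6227 -0.2583 -0.3244] 0.1705069641499563
```

Emit:
move_arm([
  [0,0,0,0,0,2],
  [0,0,0,0,0,2],
  [0,0,0,0,0,2],
  [0,0,0,0,0,0],
])

```text
clock: 23.3
position: [0.528, -0.1045, 0.2083]
ee_rot: [-0.222, 3.133, 0.002]
force: [0.6, 3.9, 1.4]
width: 0.172
```

```bash
python3 y.py
```

```text
23.3 [ 0.528  -0.1045  0.2083] yawy 98.11503204707877 [ 0.9039  0.6236 -1.2093  1.7721  0.626   1.1958  1.2235] [0.5513 3.8547 1.3965] [ 0.8948 -0.3826 -0.7077] 0.1715913837846286
```

Emit:
move_arm([
  [0,0,0,0,0,2],
  [0,0,0,0,0,2],
  [0,0,0,0,0,0],
])

```text
clock: 23.6
position: [0.5283, -0.1045, 0.2083]
ee_rot: [-0.33, 3.122, 0.003]
force: [2.4, 4.7, 0.1]
width: 0.176
```

```bash
python3 y.py
```

```text
23.6 [ 0.5283 -0.1045  0.2083] yawy 102.05446374693535 [ 0.906   0.6268 -1.2145  1.7718  0.6298  1.198   1.289 ] [2.4236 4.6681 0.0695] [ 1.0816 -0.76   -1.1332] 0.1755362876031971
```

Torque rises to 1.1 N m (normal turning is 0.5 at most) with the bar at its stop. Releasing and backing off.

Emit:
move_arm([
  [0,0,0,0,0,0],
  [0,0,0,0,0,0],
  [0,0,2,0,0,0],
  [0,0,4,0,0,0],
  [0,0,4,0,0,0],
  [-1.5,0,4,0,0,-4],
  [-3,0,4,0,0,-4],
  [0,0,2,0,0,0],
], grip=0.45)

```text
clock: 24.4
position: [0.4809, -0.1043, 0.4113]
ee_rot: [-0.109, 3.138, -0.005]
force: [0.4, -0.2, -0.7]
width: 0.453
```

Emit:
move_arm([
  [0,0,0,0,0,0],
  [0,0,0,0,0,0],
  [0,0,0,0,0,0],
  [0,0,0,0,0,0],
])

```text
clock: 24.8
position: [0.4823, -0.1055, 0.4066]
ee_rot: [0.113, -3.138, -0.001]
force: [0.6, -0.0, -0.5]
width: 0.448
```

```bash
python3 y.py
python3 - <<'E'
from h import *
w=cam('wrist');c=cam('scene')
o=np.zeros((600,800,3),np.uint8)
o[:,:400]=cv2.resize(c[0][150:270,215:295],(400,600),interpolation=2)
o[:300,400:]=cv2.resize(w[0][:300],(400,300))
t=cam('top');o[300:,400:]=cv2.resize(t[0][100:280,220:460],(400,300))
cv2.imwrite('pics/v7.png',o[:,:,::-1]);save(w,'w7.png')
E
```

```text
24.8 [ 0.4823 -0.1055  0.4066] yawy 94.13258947746064 [ 1.0334  0.3357 -1.2293  1.5416  0.3155  1.4898  1.4386] [ 0.5923 -0.0159 -0.4566] [ 0.0836 -0.1199 -0.0601] 0.4484803626528394
```

View pics/v7.png

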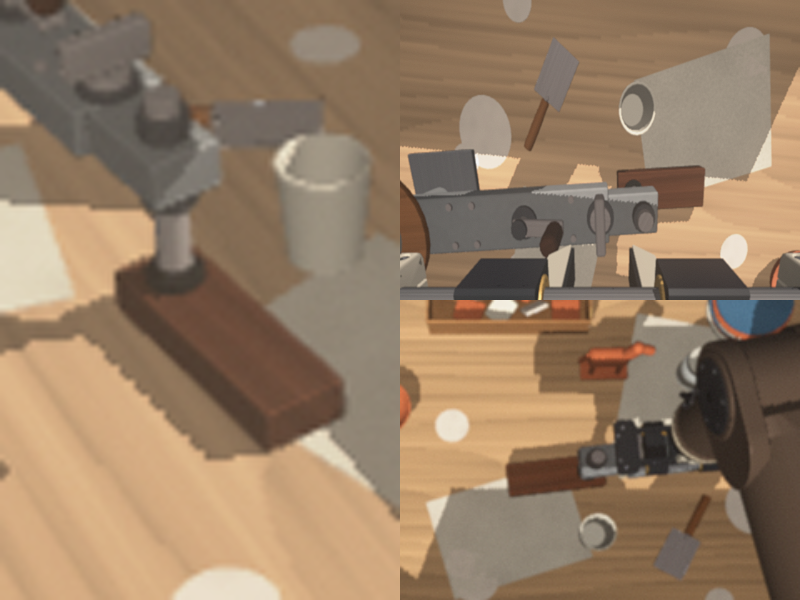

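The final view shows the bar across the beam again and the foot wholly on the board. The mug, spatula and horse are unmoved and the gripper is clear. Handing in.

```bash
python3 -c "
from h import *
print(workorder.sign_off())"
```

```text
the job is handed in; nothing more can be done
None
```

The stand is steadied and the job is handed in at about 25 s of the 72 s allowed; the sign-off gives no verdict.

- **Wing nut, loosened:** I turned it 64° clockwise (1.12 rad, brake off from 0.8). The crank then turned freely.
- **Board:** I took the smaller one (198 × 66 mm measured; the look-alike was about 290 × 104 mm). It lies flat under the foot with its length along the beam.
- **Crank:** I led it clockwise until the handle force rose from about 3.0 to 6.0 N, at the rate given for contact. I stopped about 42° past the estimated contact point. After release it ran back to about 30° past contact, which is roughly 30 N on the foot.
- **Wing nut, tightened:** I turned it back until the torque reached 1.1 N m against its stop, then let go. In the last view the bar lies across the beam again.

**Last checks:** the foot stands wholly on the board, the mug, spatula and horse look unmoved, and the gripper touches nothing. The wrist force readings I took stayed below about 20 N.

**What disagreed:**
- The first wrist measurement was off because the arm was still settling, so I repeated it at rest.
- The coarse top-camera estimates were 5–9 mm off the wrist camera's; I used the wrist values.
- The first crank turn ran slightly off-circle, with up to about 16 N of sideways force at the handle; I corrected it on the way.

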